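Stack the dipping dishes on their tray

TASK

The meal is over: stack the four round white dipping dishes in the middle of the round bamboo tray, the largest at the bottom and each next smaller one on top, its foot seated inside the dish below, so that all four stand level. Set the dishes down rather than dropping them, and leave the ladles, the strainer spoon, the chopstick rest and the oblong dish where they lie.

Things in the scene. Friction and masses are not known exactly. Their poses are not given: they have to be found in the camera images.
- dish_1: Largest of four round white ceramic dipping dishes, loose, upright: 70 mm across (straight sides from 15 mm up to the rim), 28 mm high, wall 4 mm; foot 62 mm across, 11 mm high; open well 62 mm across, 9 mm deep (flat floor 19 mm above underside). About 130 g. Origin: centre of underside, z up.
- dish_2: Second largest of four round white ceramic dipping dishes, loose, upright: 60 mm across (straight sides from 15 mm up to the rim), 28 mm high, wall 4 mm; foot 52 mm across, 11 mm high; open well 52 mm across, 9 mm deep (flat floor 19 mm above underside). About 95 g. Origin: centre of underside, z up. Its foot fits the next larger dish's well with 5 mm to spare all round.
- dish_3: Second smallest of four round white ceramic dipping dishes, loose, upright: 50 mm across (straight sides from 15 mm up to the rim), 28 mm high, wall 4 mm; foot 42 mm across, 11 mm high; open well 42 mm across, 9 mm deep (flat floor 19 mm above underside). About 60 g. Origin: centre of underside, z up. Its foot fits the next larger dish's well with 5 mm to spare all round.
- dish_4: Smallest of four round white ceramic dipping dishes, loose, upright: 40 mm across (straight sides from 15 mm up to the rim), 28 mm high, wall 4 mm; foot 32 mm across, 11 mm high; open well 32 mm across, 9 mm deep (flat floor 19 mm above underside). About 35 g. Origin: centre of underside, z up. Its foot fits the next larger dish's well with 5 mm to spare all round.
- tray: Round tray of pale bamboo, fixed to the cart top: 110 mm outside diameter, flat floor 6 mm above the cart top and 98 mm across, raised rim 12 mm high. Origin: centre of the underside, on the cart top.
- ladle_1: Stainless slotted ladle, loose, to be left alone: bowl 86 mm across, 32 mm high; handle 16 mm wide, reaching 285 mm from the bowl's centre along its own -x, 50 mm high just behind the bowl, sloping down to the cart top. Origin: under the bowl's centre. This one lies along the far side of the cart, behind the others, handle pointing to the robot's right (-y).
- ladle_2: Stainless slotted ladle, loose, to be left alone: bowl 86 mm across, 32 mm high; handle 16 mm wide, reaching 285 mm from the bowl's centre along its own -x, 50 mm high just behind the bowl, sloping down to the cart top. Origin: under the bowl's centre. This one lies with its handle towards the robot.
- strainer: Steel mesh strainer spoon lying on the cart top, loose, to be left alone: round mesh basket 93 mm across and 28 mm high, wire neck and round bamboo handle 13 mm thick reaching 282 mm from the basket's centre along its own -x, towards the robot, at most 33 mm high. Origin: under the centre of the basket.
- rest: Green glass chopstick rest, loose, to be left alone: 56 mm (its x) by 20 mm, 14 mm high. Origin: centre of the underside.
- oblong_dish: Oblong white ceramic dish, loose, not one of the set, to be left alone: 64 mm (its x) by 90 mm (its y), 18 mm high. Origin: centre of the underside.
Mind the look-alikes: they are no part of the job. What is shaped like the dish_2 but pink or purple is not meant. What is shaped like the tray but pink or red is not meant.

How it is judged:
At the end, for the whole second after the job is handed in: Largest dish on the tray floor, centre within 15 mm of the tray's; each smaller dish in size order with its foot in the well of the next larger (centres within 8 mm, underside 16 to 22 mm above that dish's underside); all upright within 0.1 rad, released, at rest (horizontal distance between dish_1 and tray below 0.015 m and z of dish_1 in the frame of tray between 0.003 and 0.009 m and horizontal distance between dish_2 and dish_1 below 0.008 m and z of dish_2 in the frame of dish_1 between 0.016 and 0.022 m and horizontal distance between dish_3 and dish_2 below 0.008 m and z of dish_3 in the frame of dish_2 between 0.016 and 0.022 m and horizontal distance between dish_4 and dish_3 below 0.008 m and z of dish_4 in the frame of dish_3 between 0.016 and 0.022 m and angle between each of dish_1, dish_2, dish_3, dish_4's own z axis and vertical below 0.1 rad and linear speed of each of dish_1, dish_2, dish_3, dish_4 below 0.02 m/s); the robot touches nothing.
It fails at once if a ladle or the strainer spoon is moved more than 25 mm (distance of any of ladle_1, ladle_2, strainer from where it was at the start of the episode above 0.025 m).
It fails at once if the chopstick rest or the oblong dish is moved more than 25 mm (distance of any of rest, oblong_dish from where it was at the start of the episode above 0.025 m).
It fails at once if a round dish is dropped or flung: faster than 0.6 m/s while the fingers do not touch it (a fall of about 2 cm) ((linear speed of dish_1 above 0.6 m/s and contact force between the fingers and dish_1 below 0.02 N) or (linear speed of dish_2 above 0.6 m/s and contact force between the fingers and dish_2 below 0.02 N) or (linear speed of dish_3 above 0.6 m/s and contact force between the fingers and dish_3 below 0.02 N) or (linear speed of dish_4 above 0.6 m/s and contact force between the fingers and dish_4 below 0.02 N)).
It also fails if it takes over 112 s, if anything falls off the work surface, if the arm or the gripper's body presses on something with over 40 N, if the wrist force passes 120 N, or if a joint passes its speed limit or range.

ROBOT

A 7-joint arm with a two-finger parallel gripper is mounted at the origin on the work surface. World frame = base frame: x ahead of the robot, y to its left, z up, the work surface at z = 0. Lengths are in m, angles in rad, forces in N, time in s.
With the tool pointing down it reaches from about 0.425 to 1.025 m from the base axis. Payload 9.4 kg.
Tool frame: the origin (TCP) lies midway between the tips of the shut fingers; the grasp point (between the pads) lies 19 mm behind it; z points along the fingers, y is the line along which they close (so a half turn about z gives the same grasp; the last joint's range is limited). The gripper opens to 85 mm and grips with 20 to 120 N. Pads are 22 mm wide; open, the fingers measure 114 mm over their backs; the gripper's body (76 mm by 85 mm) begins 54 mm behind the grasp point. The pads swing forward as they close: fully open they stand 13 mm farther back than shut.
Start: joints at [1.031, 0.599, -0.003, 1.599, 0.002, 0.943, -0.08], TCP at [0.324, -0.649, 0.231] pointing down, gripper open.
Joint ranges: [-2.57, 2.57], [-0.35, 1.97], [-1.29, 1.29], [0.11, 2.56], [-1.05, 4.19], [0.11, 1.86], [-2.63, 2.63]. Speed limits (rad/s): [2.22, 2.22, 3.01, 3.01, 3.14, 3.14, 3.14].

INTERFACE

Orientations are given as a unit quaternion [w, x, y, z].
In Python, from plant import env, jaws, kinematics, readout, grab_frame, camera_info, workorder gives the robot as it stands. Calls block until the motion is done:
- env.reach(position, orientation): joint-space move of the TCP to a pose.
- env.move_linear(position, orientation=None, rate=0.15, max_force=None): straight line of the TCP; orientation=None keeps the orientation; rate is the mean speed in m/s. With max_force (N) it stops when the force on the tool has changed by that much, and returns True; else False.
- env.goto_joints(angles): joint-space move.
- jaws.gripper_to(opening, effort=None): opening from 0.0 (shut) to 1.0 (fully open); effort is the grip in N (None keeps the last); returns when the fingers have stopped.
- env.dwell(seconds).
- kinematics.ik(position, orientation): joint angles nearest the present ones, or None.
- readout.sense(): the state.
- grab_frame(name): name is "side" or "top"; returns the picture (384x512x3 uint8, blue, green, red); there is no depth.
- camera_info(name): a dict with "intrinsics" (3x3 intrinsics, pixels), "R" (3x3) and "t" (3): a world point X has camera coordinates R X + t. Camera axes: x right, y down, z forward; pixel columns grow to the right and rows downward; lengths in m; the calibration is good to about 2 mm. A picture is of the moment at which its call begins. camera_info takes no time and is no camera call.
A pose or a line that the arm cannot do raises env.Unreachable and nothing moves.
- workorder.hand_in(): hands the job in; it is judged then, once.
The state is a dict: "clock": time; "joints": joint angles; "qd": joint speeds; "tau": joint torques, N m; "eef_pos": TCP position; "ee_rot": TCP orientation; "ft_force": force on the tool from outside, world axes, zero at the start; "ft_torque": the same for the moment, N m; "gripper_width": opening from 0.0 (shut) to 1.0 (fully open); "finger_force": force on a finger pad.
Only numpy, scipy, OpenCV 4.12 (cv2) and the standard library are available. Lean on these libraries where they do the work, as an engineer would, in place of code of your own. Each camera call takes 0.05 s, during which the arm holds its last target. There are 200 camera calls.

## Working session

There is one attempt and no reset: what is moved stays moved. The work goes in short steps, each a Python script; the robot and the scene stay as the last script left them, time stands still between calls to the robot, and variables do not carry over. Pictures are saved under pics/ and viewed, at most 14 in all, crops included, and the job is handed in when it is done.

```bash
mkdir -p pics && python3 - <<'E'
from plant import *
import cv2
for n in("top","side"):
    cv2.imwrite(f"pics/{n}0.png",cv2.resize(grab_frame(n),(800,600),interpolation=cv2.INTER_CUBIC))
    c=camera_info(n);print(n,c["intrinsics"],c["R"],c["t"])
print(readout.sense())
E
```

```text
top [[455.14837467   0.         260.38867187]
 [  0.         455.14837467 194.643068  ]
 [  0.           0.           1.        ]] [[-0.01963242 -0.9998066  -0.00114925]
 [-0.97662012  0.01942322 -0.21409314]
 [ 0.21407406 -0.00308079 -0.97681258]] [-0.04154203  0.49611732  1.12457546]
side [[373.10465777   0.         248.25497271]
 [  0.         373.10465777 190.2947156 ]
 [  0.           0.           1.        ]] [[-0.97582053 -0.21828765 -0.01117142]
 [-0.13677082  0.64968295 -0.74780064]
 [ 0.17049353 -0.72819129 -0.66382934]] [0.48211372 0.1088317  0.85379981]
{'clock': 0.1, 'joints': array([ 1.03130529,  0.60005607, -0.00253042,  1.60002796,  0.00178752,
        0.94292154, -0.07980168]), 'qd': array([ 0.00086538, -0.00061789, -0.00034487, -0.00224556, -0.00106594,
        0.00083394,  0.00118158]), 'tau': array([ 5.78441337e-03, -7.77993250e+01,  1.56996835e+00, -2.58627266e+01,
        1.26402156e-02,  5.48310927e-03, -1.86281181e-05]), 'eef_pos': array([ 0.3234734 , -0.6483728 ,  0.23050343]), 'ee_rot': array([-6.68975940e-04,  9.73342613e-01,  2.29354877e-01, -2.23707804e-04]), 'ft_force': array([ 0.59100898, -0.02901815,  0.29817123]), 'ft_torque': array([-0.02203332, -0.00686885, -0.02406481]), 'finger_force': 0.0, 'gripper_width': 1.0019954994313038}
```

View pics/top0.png

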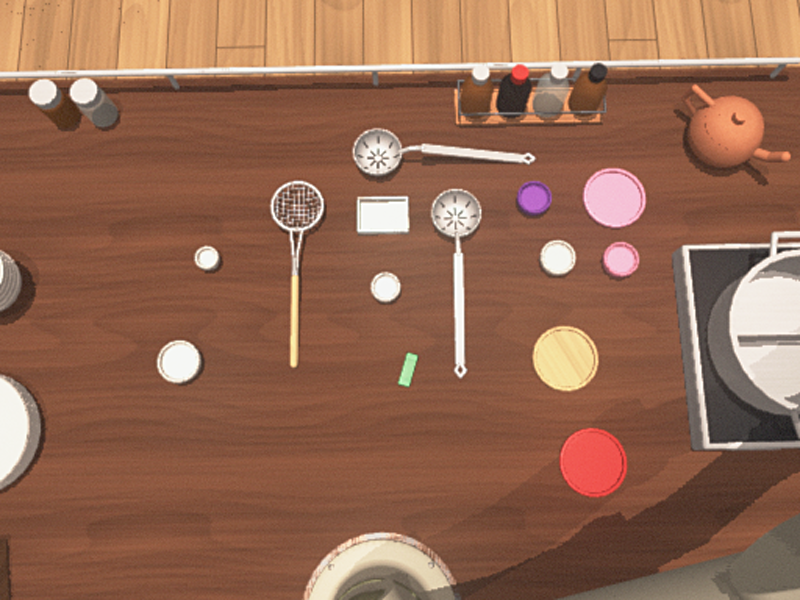

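View pics/side0.png

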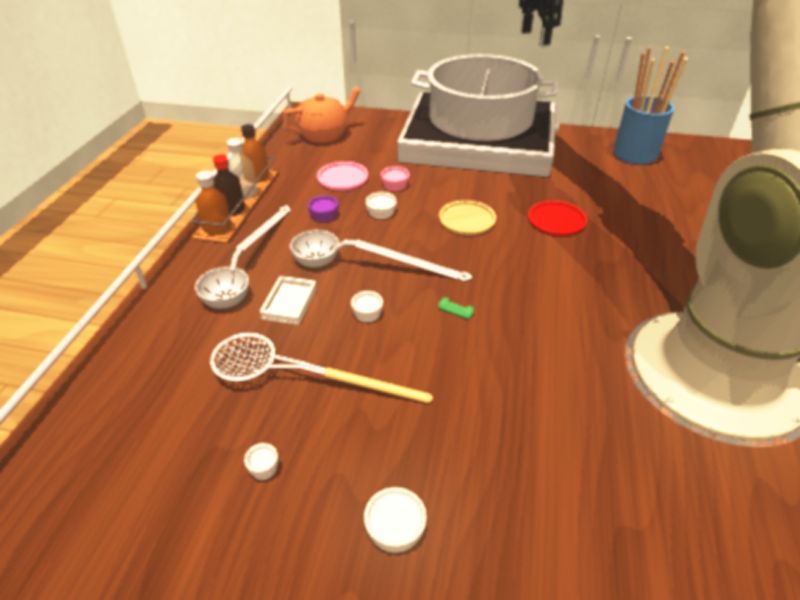

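Top picture (800x600 pixels): white round dishes are at dish_1 (180,362), dish_2 (558,258), dish_3 (386,287) and dish_4 (207,258). The bamboo tray is at (566,358). Pink (620,260) and purple (534,198) dishes match dish_2 only in shape, and the pink (614,198) and red (593,462) trays match the tray only in shape, so their colours rule them out. Next I measure these and confirm them in one crop.

```bash
cat > vis.py <<'E'
import numpy as np,cv2
from scipy.optimize import least_squares
from plant import *
def proj(P,n):
    c=camera_info(n);q=np.asarray(P)@np.array(c["R"]).T+np.array(c["t"]);q=q@np.array(c["intrinsics"]).T
    return q[:,:2]/q[:,2:]
def ray(uv,z,n):
    c=camera_info(n);R=np.array(c["R"]);o=-R.T@c["t"];d=R.T@np.linalg.solve(c["intrinsics"],[*uv,1]);return o+d*(z-o[2])/d[2]
def blob(im,uv,kind="white"):
    h=cv2.cvtColor(im,cv2.COLOR_BGR2HSV)
    if kind=="white": m=((h[...,1]<75)&(h[...,2]>115))
    else: m=((h[...,1]>40)&(h[...,1]<150)&(h[...,2]>150)&(h[...,0]>10)&(h[...,0]<30))
    m=cv2.morphologyEx(m.astype(np.uint8),cv2.MORPH_CLOSE,np.ones((3,3)))
    cs,_=cv2.findContours(m,cv2.RETR_EXTERNAL,cv2.CHAIN_APPROX_NONE)
    return min(cs,key=lambda c:np.linalg.norm(c.reshape(-1,2).mean(0)-uv)+(1000 if len(c)<15 else 0))
def cen(c):
    m=cv2.moments(cv2.convexHull(c.astype(np.float32)));return np.array([m["m10"],m["m01"]])/m["m00"],m["m00"]
def model(x,y,rings,n,z0=0):
    a=np.linspace(0,2*np.pi,60,endpoint=False)
    P=np.vstack([np.c_[x+r*np.cos(a),y+r*np.sin(a),0*a+z+z0] for r,z in rings])
    return proj(P,n)
def locate(im,uv,rings,n,kind="white",z0=0):
    c=blob(im,uv,kind);g,A=cen(c)
    p0=ray(g,z0+.02,n)[:2]
    s=least_squares(lambda p:cen(model(*p,rings,n,z0))[0]-g,p0,diff_step=1e-3)
    return s.x,A,cen(model(*s.x,rings,n,z0))[1],c
def dish(i):
    r=(.035,.030,.025,.020)[i-1];return [(r,.028),(r,.015),(r-.004,0.)]
TRAY=[(.055,.012),(.055,0)]
E
python3 - <<'E'
from vis import *
S=dict(top={'tray':(566,358),1:(180,362),2:(558,258),3:(386,287),4:(207,258)},side={'tray':(467,217),1:(395,520),2:(381,205),3:(367,306),4:(261,461)})
for n in S:
    im=grab_frame(n);o=im.copy()
    for k,uv in S[n].items():
        p,A,B,c=locate(im,np.array(uv)*.64,TRAY if k=='tray' else dish(k),n,'t' if k=='tray' else 'white')
        print(n,k,p.round(4),np.hypot(*p).round(3),"area",A,round(B)); cv2.drawContours(o,[c],-1,(255,0,0),1)
    if n=='top': cv2.imwrite('pics/top1.png',cv2.resize(o[90:270,95:425],None,fx=2.4,fy=2.4,interpolation=cv2.INTER_CUBIC))
im=grab_frame('top')
for uv in[(180,362)]:pass
for nm,uv,z in[('l1bowl',(378,152),.03),('l1end',(530,158),.005),('l2bowl',(456,213),.03),('l2end',(460,371),.005),('st',(297,206),.028),('stend',(294,365),.01),('rest',(408,370),.014),('obl',(384,215),.018),('pink',(620,260),.02),('purple',(534,198),.02)]:
    print(nm,ray(np.array(uv)*.64,z,'top').round(3)[:2])
E
```

```text
top tray [ 0.4079 -0.3173] 0.517 area 1400.5 1390
top 1 [0.4123 0.3335] 0.53 area 589.0 607
top 2 [ 0.5805 -0.3122] 0.659 area 388.5 413
top 3 [ 0.5338 -0.0145] 0.534 area 280.0 288
top 4 [0.5918 0.2942] 0.661 area 176.0 199
side tray [ 0.4067 -0.3247] 0.52 area 524.5 672
side 1 [0.4127 0.3289] 0.528 area 1130.0 1303
side 2 [ 0.5829 -0.3276] 0.669 area 136.5 272
side 3 [ 0.5352 -0.0242] 0.536 area 198.0 326
side 4 [0.5939 0.2881] 0.66 area 274.0 402
l1bowl [ 0.778 -0.006]
l1end [ 0.772 -0.279]
l2bowl [ 0.661 -0.14 ]
l2end [ 0.388 -0.139]
st [0.68  0.137]
stend [0.403 0.141]
rest [ 0.391 -0.051]
obl [ 0.664 -0.014]
pink [ 0.573 -0.421]
purple [ 0.69  -0.279]
```

View pics/top1.png

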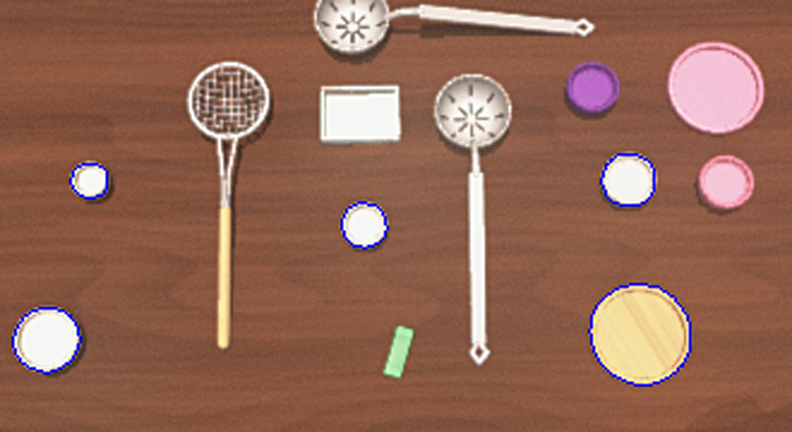

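The contours sit on the four white dishes and the bamboo tray, the areas match the given sizes, and every reach is within range. I'll use the top-camera positions and move dish_1 first.

```bash
cat > act.py <<'E'
from vis import *
W=(.070,.060,.050,.040);BACK=(.0093,.0072,.0055,.004)
def down(x,y):
    s=np.arctan2(y,x)+np.pi/2;return [0,np.cos(s/2),np.sin(s/2),0]
def pick(i,x,y,tip=.0125):
    z=tip-BACK[i-1];q=down(x,y);w=W[i-1]
    jaws.gripper_to(min(1,(w+.018)/.085))
    env.reach([x,y,.13],q)
    env.move_linear([x,y,z+.025],rate=.15)
    if env.move_linear([x,y,z],rate=.06,max_force=12):print("CONTACT",readout.sense()["eef_pos"]);return None
    jaws.gripper_to(max(0,w/.085-.2),effort=30)
    s=readout.sense();print("grip",i,s["gripper_width"]*.085,s["finger_force"],s["eef_pos"].round(4),s["clock"])
    env.move_linear([x,y,.17],rate=.15)
    s=readout.sense();print("held",s["gripper_width"]*.085,s["finger_force"])
    return z
def place(i,x,y,zu,z):
    """put dish i, gripped with TCP z above its underside, on height zu"""
    q=down(x,y);env.reach([x,y,.19],q)
    env.move_linear([x,y,zu+z+.012],rate=.12)
    hit=env.move_linear([x,y,zu+z-.003],rate=.025,max_force=4)
    s=readout.sense();print("set",i,hit,"dz",s["eef_pos"][2]-zu-z,s["ft_force"].round(1))
def release(i):
    jaws.gripper_to(min(1,W[i-1]/.085+.12));env.dwell(.2)
    p=readout.sense()["eef_pos"];env.move_linear([p[0],p[1],p[2]+.04],rate=.06)
    env.move_linear([p[0],p[1],.2],rate=.2)
E
python3 - <<'E'
from act import *
z=pick(1,.4123,.3335)
print(z)
cv2.imwrite('pics/side1.png',cv2.resize(grab_frame('side')[200:384,160:400],None,fx=3,fy=3))
E
```

```text
grip 1 0.06821405970945964 32.631633281707764 [0.4123 0.3336 0.0037] 5.625
held 0.06803677772560537 34.19073062972714
0.0032000000000000015
```

View pics/side1.png

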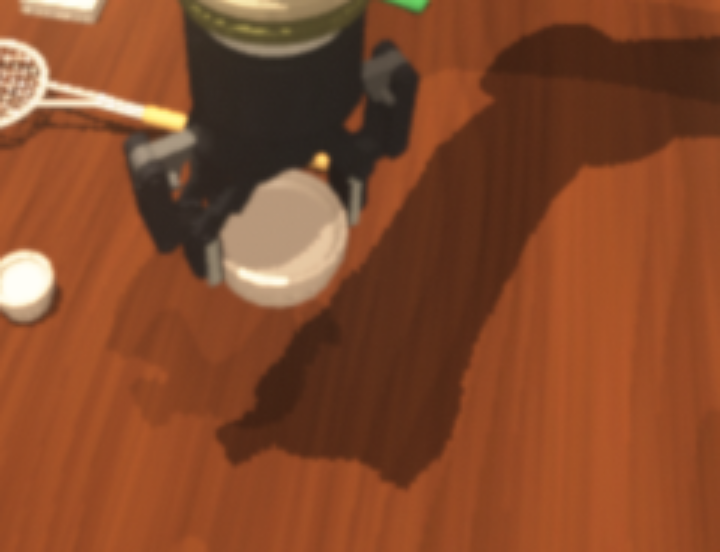

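Side crop: dish_1 is held between the pads, at (212,250) and (352,195), with its rim centre near (285,237), and it looks level. Placing it on the tray.

```bash
python3 - <<'E'
from act import *
place(1,.4079,-.3173,.006,.0037);release(1)
env.reach([.5805,-.3122,.2],down(.5805,-.3122));print(readout.sense()["clock"])
cv2.imwrite('pics/t2.png',cv2.resize(grab_frame('top')[120:270,300:450],(600,600)))
cv2.imwrite('pics/s2.png',cv2.resize(grab_frame('side')[80:200,200:360],(800,600)))
E
```

```text
set 1 True dz 6.133770687505313e-06 [-0.6  0.3  7.9]
14.225
```

View pics/t2.png

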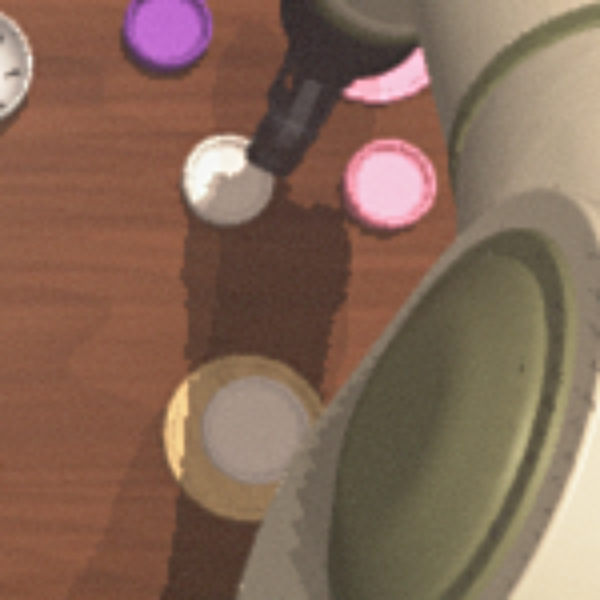

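View pics/s2.png

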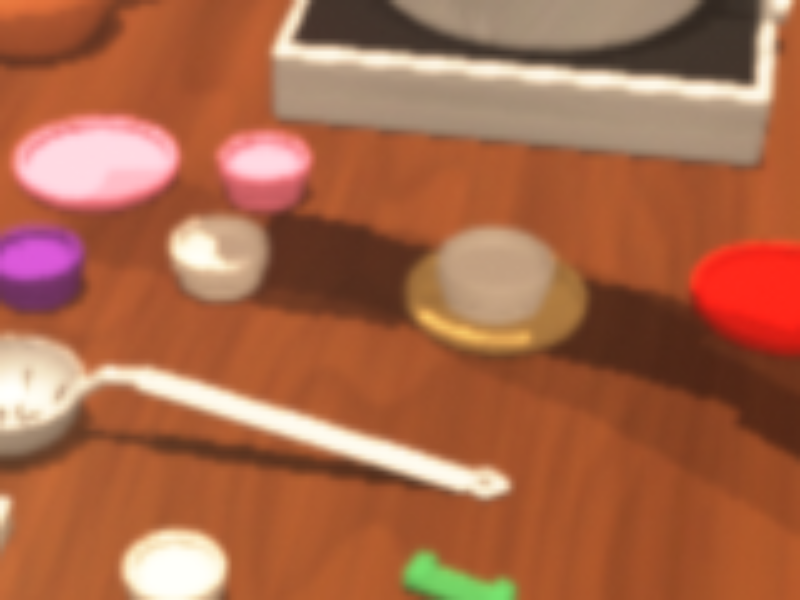

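Dish_1 stands level on the tray, with its rim centre near (257,429) in the crop and the tray near (245,438). Contact came exactly at the expected height. Next I pick up dish_2, then move the arm aside to measure dish_1 with a clear view.

```bash
python3 - <<'E'
from act import *
z=pick(2,.5805,-.3122)
env.reach([.56,0.05,.2],down(.56,.05));print(z,readout.sense()["clock"])
im=grab_frame('top');cv2.imwrite('pics/t3raw.png',im)
try:
    p,A,B,c=locate(im,(364,227),dish(1),'top','white',.006);print(p,A,B)
    cv2.drawContours(im,[c],-1,(255,0,0),1)
except Exception as e:print(e)
cv2.imwrite('pics/t3.png',cv2.resize(im[190:265,320:410],(720,600),interpolation=cv2.INTER_CUBIC))
E
```

```text
grip 2 0.058829677648579375 32.02028498053551 [ 0.5806 -0.3122  0.0059] 16.625
held 0.058616617120060235 32.42772437632084
0.005300000000000001 19.2417
[ 0.57247061 -0.41799475] 188.5 573.5963627365418
```

View pics/t3.png

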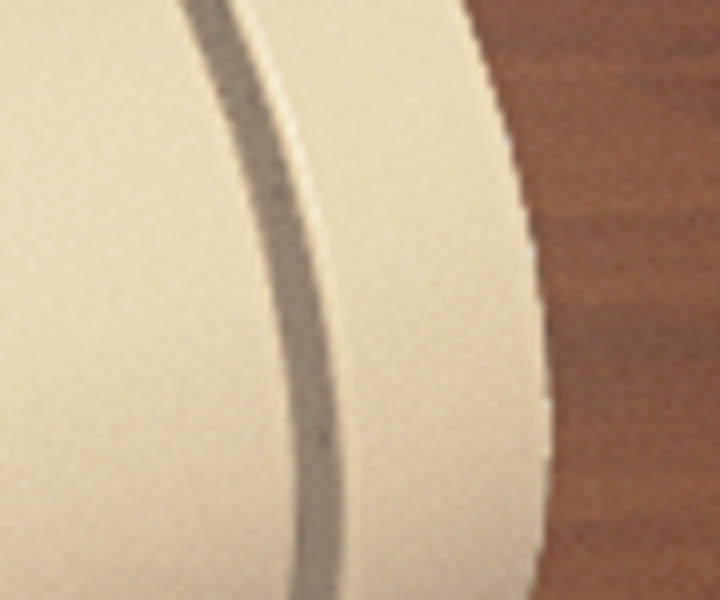

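The arm's elbow blocks the view here. I'll swing farther left.

```bash
python3 - <<'E'
from act import *
env.reach([.45,0.33,.2],down(.45,.33));print(readout.sense()["clock"])
im=grab_frame('top');o=im.copy()
for uv,r,k,z0 in[((364,227),dish(1)[:2],'white',.006),((362,229),TRAY,'t',0)]:
    p,A,B,c=locate(im,uv,r,'top',k,z0);print(p,A,B)
    cv2.drawContours(o,[c],-1,(255,0,0) if k=='t' else (0,0,255),1)
cv2.imwrite('pics/t4.png',cv2.resize(np.hstack([im[190:265,325:405],o[190:265,325:405]]),(800,375),interpolation=cv2.INTER_CUBIC))
E
```

```text
20.4417
[ 0.40924379 -0.31850738] 568.0 597.2441642365884
[ 0.40781889 -0.31733824] 1397.0 1389.609935803106
```

View pics/t4.png

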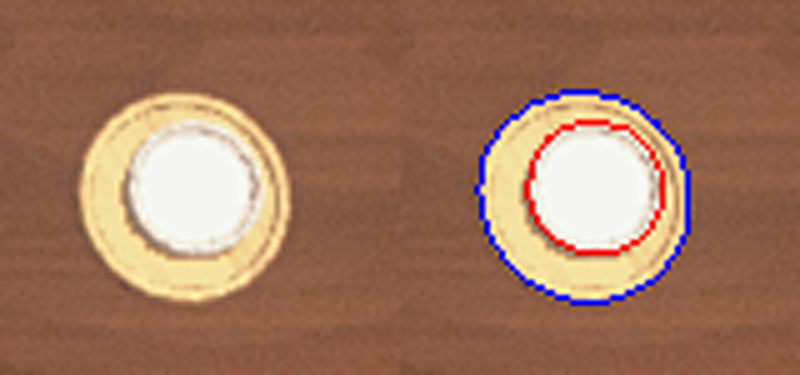

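Dish_1 is at (.4092,-.3185), 2 mm from the tray's centre. Dish_2 goes on it, then I pick dish_3 and look.

```bash
python3 - <<'E'
from act import *
place(2,.4092,-.3185,.025,.0059);release(2)
z=pick(3,.5338,-.0145)
env.reach([.45,0.33,.2],down(.45,.33));print(z,readout.sense()["clock"])
a=grab_frame('top')[190:265,325:405];b=grab_frame('side')[110:160,265:330]
cv2.imwrite('pics/t5.png',np.hstack([cv2.resize(a,(400,375),interpolation=cv2.INTER_CUBIC),cv2.resize(b,(400,375),interpolation=cv2.INTER_CUBIC)]))
E
```

```text
set 2 True dz -0.00010542549704236574 [-0.3 -0.3  6.2]
grip 3 0.04873941908153817 30.983985979110003 [ 0.5339 -0.0145  0.0074] 29.9333
held 0.048373706042445425 31.072121998295188
0.007000000000000001 32.5
```

View pics/t5.png

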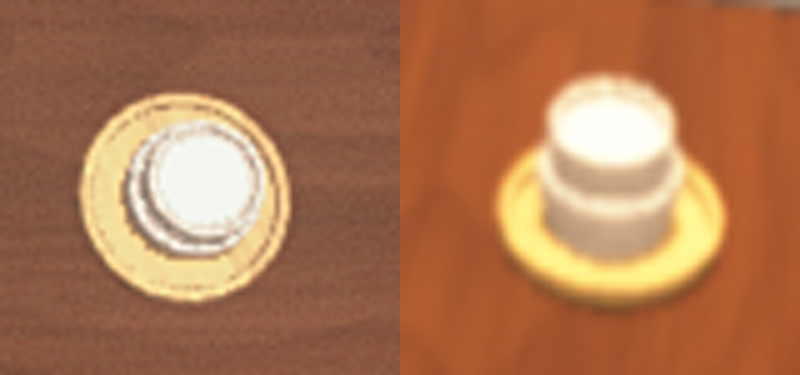

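Dish_2 is seated in dish_1 (top-crop rim circle centred near (204,180), level in the side view). Checking that circle against the expected spot, then placing dish_3 if it agrees.

```bash
python3 - <<'E'
from act import *
m=ray((325+204/5-.4,190+180/5-.4),.025+.028,'top')[:2];e=np.array([.4092,-.3185]);print(m,m-e)
if np.linalg.norm(m-e)<.004:
    t=(m+e)/2
    place(3,*t,.044,.0074);release(3)
    z=pick(4,.5918,.2942)
    env.reach([.45,0.33,.2],down(.45,.33));print(t,z,readout.sense()["clock"])
    a=grab_frame('top')[190:265,325:405];b=grab_frame('side')[100:160,260:335]
    cv2.imwrite('pics/t6.png',np.hstack([cv2.resize(a,(400,375),interpolation=cv2.INTER_CUBIC),cv2.resize(b,(400,375),interpolation=cv2.INTER_CUBIC)]))
E
```

```text
[ 0.40917601 -0.31764909] [-2.39885122e-05  8.50905351e-04]
set 3 True dz -1.2866462730524303e-05 [-0.7  0.   6. ]
grip 4 0.03881808918142619 30.324450731277466 [0.5919 0.2943 0.0089] 42.7833
held 0.03870689656559665 30.18233299255371
[ 0.40918801 -0.31807455] 0.0085 44.6583
```

View pics/t6.png

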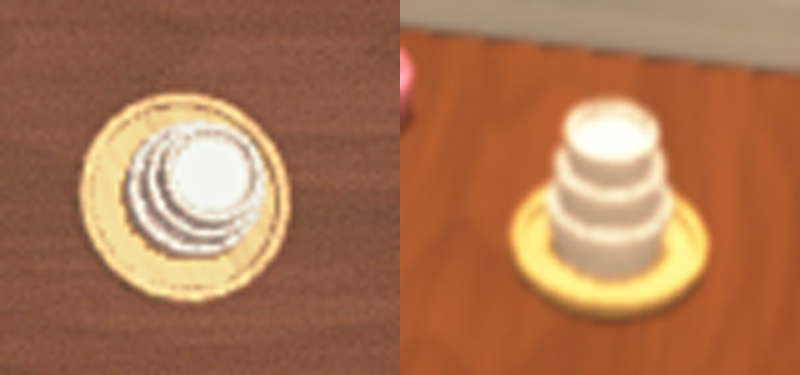

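Dish_3 is seated and level (top-crop rim circle centred near (211,174)). Dish_4 is next, with the same check.

```bash
python3 - <<'E'
from act import *
m=ray((325+211/5-.4,190+174/5-.4),.044+.028,'top')[:2];e=np.array([.4092,-.3181]);print(m,m-e)
if np.linalg.norm(m-e)<.004:
    place(4,*((m+e)/2),.063,.0089);release(4)
    env.reach([.45,0.33,.2],down(.45,.33));print(readout.sense()["clock"])
    a=grab_frame('top')[190:265,325:405];b=grab_frame('side')[90:160,255:340]
    cv2.imwrite('pics/t7.png',np.hstack([cv2.resize(a,(400,375),interpolation=cv2.INTER_CUBIC),cv2.resize(b,(400,375),interpolation=cv2.INTER_CUBIC)]))
E
```

```text
[ 0.40940003 -0.31691908] [0.00020003 0.00118092]
set 4 True dz -0.0003381271560252506 [0.5 0.4 3.7]
52.8083
```

View pics/t7.png

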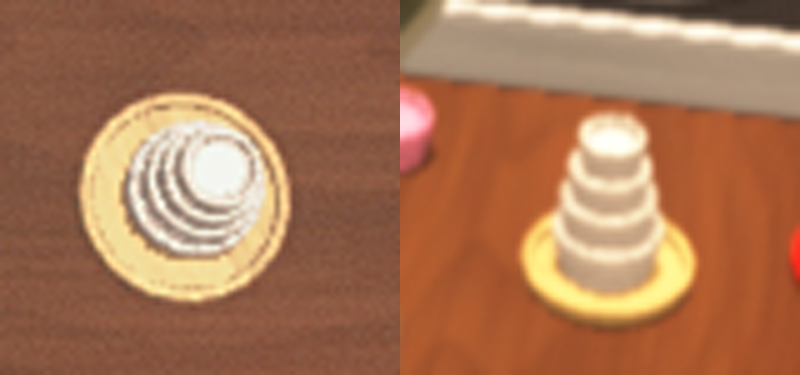

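All four dishes stand level and seated on the tray (top dish at about (220,167) in the top crop), and the arm is clear. Handing in.

```bash
python3 -c "
from plant import *
print(workorder.hand_in())"
```

```text
the job is handed in; nothing more can be done
None
```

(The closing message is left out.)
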